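Load the express packets into the sliding tray, run it to the dispatch stop and lock it

ROBOT

A 6-joint arm with a two-finger parallel gripper is mounted at the origin on the work surface. World frame = base frame: x ahead of the robot, y to its left, z up, the work surface at z = 0. Lengths are in mm, angles in rad, forces in N, time in s.
With the tool pointing down it reaches from about 350 to 975 mm from the base axis. Payload 4.9 kg.
Tool frame: the origin (TCP) lies midway between the tips of the shut fingers; the grasp point (between the pads) lies 19 mm behind it; z points along the fingers, y is the line along which they close (so a half turn about z gives the same grasp; the last joint's range is limited). The gripper opens to 85 mm and grips with 20 to 120 N. Pads are 22 mm wide; open, the fingers measure 114 mm over their backs; the gripper's body (76 mm by 85 mm) begins 54 mm behind the grasp point. The pads swing forward as they close: fully open they stand 13 mm farther back than shut.
Start: joints at [1.114, 0.053, 1.613, -0, 1.476, -0.119], TCP at [207.122, 589.663, 231.304] pointing down, gripper open.
Joint ranges: [-3.01, 3.01], [-1.01, 2.22], [0.06, 2.58], [-1.02, 4.17], [0.09, 2.62], [-3.14, 3.14]. Speed limits (rad/s): [2.57, 2.57, 3.14, 3.14, 3.14, 3.14].

INTERFACE

Orientations are given as a rotation vector (axis times angle).
In Python, from cell import r gives the robot as it stands.
- The arm moves only by the tool step_arm, never from a script. Its argument "moves" is text: rows parted by semicolons, each of 5 numbers parted by spaces: the shift along the tool's x, y, z in mm, then the turn about the tool's z in degrees, then the closure, from -1 (fully open) to 1 (shut). A call has 1 to 8 rows; each row is the pose to reach, as a shift and turn from the pose commanded when the call began, along the tool's axes at that moment; what a row does not reach only later rows make up. A row lasts 1/8 s, in which the tool goes at most 62.5 mm and 10.7 degrees, less where a joint would pass 70% of its speed; a pose out of reach is approached as far as the arm can. A call with a gripper value outside its range is refused whole. The fingers move at their own pace and stop on an object; "force" is the grip in N (left out, the last holds). Time passes only in rows, so rows that repeat a pose let the fingers close. It gives the time, the measured TCP pose, the force, the opening and the grip force at its end, in the units of the state.
- r.get_state(): the state, without advancing time (a new reading comes with each control period).
- r.camera(name): name is "side" or "top"; returns a dict with "frame" (420x560x3 uint8, red, green, blue), "K" (3x3 intrinsics, pixels), "origin" and "orientation" of the camera in the world. Camera axes: x right, y up, looking along -z (the intrinsics and any distortion apply to the point x, -y, -z); pixel columns grow to the right and rows downward; lengths in mm; the calibration is good to about 2 mm. A picture is of the moment at which its call begins. There is no depth.
- r.hand_in(): hands the job in; it is judged then, once.
The state is a dict: "time_s": time; "joints": joint angles; "qd": joint speeds; "joint_efforts": joint torques, N m; "position": TCP position; "tcp_rot": TCP orientation; "wrist_force": force on the tool from outside, world axes, zero at the start; "moment": the same for the moment, N m; "gripper_width": finger opening in mm; "grasp_force": force on a finger pad.
Only numpy, scipy, OpenCV 4.12 (cv2) and the standard library are available. Lean on these libraries where they do the work, as an engineer would, in place of code of your own. Each camera call takes 0.05 s, during which the arm holds its last target. There are 200 camera calls.

TASK

Make up the express dispatch: clear the green sliding tray (wooden-handled hand stamp onto the black stamping mat, white carton into the blue crate of mixed post), and pick every yellow red-banded packet out of the crate and lay them flat, side by side, in the tray while it waits at its loading end, leaving everything else in the crate. Then push the tray along its rail until it clicks home at the blue fork, and after that take the red-handled pin from its holder and push it down through fork and tray tongue until its collar sits on the fork. Do not knock over or shove the ink pot, glue pot or big tape roll.

Things in the scene. Friction and masses are not known exactly. Their poses are not given: they have to be found in the camera images.
- packet1: yellow express packet, a rigid carton with a red band around it and a white label on top, 60 (x) x 36 (y) x 30 (z) mm, about 100 g; origin at the centre of its underside; z up, x along its length. May be absent (None)
- packet2: yellow express packet, a rigid carton with a red band around it and a white label on top, 60 (x) x 36 (y) x 30 (z) mm, about 100 g; origin at the centre of its underside; z up, x along its length. May be absent (None)
- packet3: yellow express packet, a rigid carton with a red band around it and a white label on top, 60 (x) x 36 (y) x 30 (z) mm, about 100 g; origin at the centre of its underside; z up, x along its length. May be absent (None)
- packet4: yellow express packet, a rigid carton with a red band around it and a white label on top, 60 (x) x 36 (y) x 30 (z) mm, about 100 g; origin at the centre of its underside; z up, x along its length. May be absent (None)
- brown: brown carton with a dark band, 60 x 36 x 30 mm, origin at the centre of its underside. Not express: stays in the crate
- white: white carton with a blue band, 60 (x) x 36 (y) x 30 (z) mm, origin at the centre of its underside. Ordinary post left in the tray by mistake: belongs in the crate
- tape: small roll of brown tape lying flat, 48 mm across, 32 mm hole, 24 mm high; origin at the centre of its underside; stays in the crate
- inkjar: small green jar with a black cap, 38 mm across, 45 mm high, standing; origin at the centre of its underside; stays in the crate
- crate: fixed open blue plastic crate with the mixed post, 215 (x) x 324 (y) x 45 (z) mm outside, walls and floor 6 mm thick; origin at the centre of its underside. It stands on the robot's left or right side, the mat on the other
- mat: fixed black stamping mat, 180 (x) x 260 (y) x 4 mm; origin at the centre of its underside; the ink pot stands on it
- inkpot: red ink pot with a black lid, 66 mm across, 46 mm high, standing on the mat; origin at the centre of its underside; leave it alone
- stamp: hand stamp, standing in the tray at the start: round brass foot 40 mm across and 12 mm high, brass neck, turned wooden handle 24 to 27 mm across from 30 to 80 mm above the foot's underside, 85 mm high in all; origin at the centre of its underside, z up along the handle
- tray (a joint): travel of the tray along its rail (m): 0 at the loading end, grows towards the fork; a spring ball clicks it home at 0.160 (it pulls in over the last 5 mm) and the end stop is at 0.163. Sliding friction is 1 to 2 N, the click about 6 N
- tray_floor (a point): centre of the tray's inner floor; x across the rail, y along it towards the fork, z up. Inside 96 (x) x 280 (y) mm, walls 5 mm thick and 12 mm high above this floor, which is 32 mm above the desk
- tray_push (a point): middle of the outer face of the tray's trailing end wall (the end away from the fork), 8 mm below its rim; push here along +y. 30 mm or more is free behind it, but the rail's end block below it reaches 26 mm above the desk
- lug_hole (a point): mouth of the 19 mm hole in the steel tongue at the tray's leading end; the tongue is 7 mm thick and passes between the two fork plates
- lock (a point): mouth of the upper hole of the fixed blue fork bracket at the rail's end, 51 mm above the desk, axes as for the tray; two 7 mm plates with 17 mm holes in line, 33 mm from the upper face to the lower one's underside. The upper plate is 50 (x) x 60 (y) mm
- holder: fixed grey block 56 x 56 x 50 mm with an upright 18 mm hole in which the pin is parked; origin at the centre of its underside
- pin: headed locking pin, upright in the holder at the start: steel shank 14 mm across and 39 mm long with a pointed foot, collar 34 mm across and 6 mm thick above it, then a red round handle 24 mm across and 38 mm high; origin at the foot's tip, z up along the pin (83 mm in all)
- pin_collar (a point): underside of the pin's collar on its axis, 39 mm above the tip
- gluepot: white glue pot with an orange cap, 60 mm across, 85 mm high, standing right of the rail; bystander
- bigtape: large roll of brown tape lying flat, 90 mm across, 48 mm high, left of the rail; bystander

How it is judged (in metres and radians):
On the way, in this order (a step that is already met when the one before it is completed fails the run):
1. hand stamp on the mat, white carton in the crate and every yellow packet lying flat in the tray, the tray still at its loading end (x of packet1 in the frame of tray_floor between -0.045 and 0.045 m and y of packet1 in the frame of tray_floor between -0.142 and 0.142 m and z of each of packet1, packet2, packet3, packet4 in the frame of tray_floor below 0.007 m and angle between each of packet1, packet2, packet3, packet4's own z axis and vertical below 0.12 rad and linear speed of each of packet1, packet2, packet3, packet4, stamp below 0.05 m/s and x of packet2 in the frame of tray_floor between -0.045 and 0.045 m and y of packet2 in the frame of tray_floor between -0.142 and 0.142 m and x of packet3 in the frame of tray_floor between -0.045 and 0.045 m and y of packet3 in the frame of tray_floor between -0.142 and 0.142 m and x of packet4 in the frame of tray_floor between -0.045 and 0.045 m and y of packet4 in the frame of tray_floor between -0.142 and 0.142 m and x of stamp in the frame of mat between -0.09 and 0.09 m and y of stamp in the frame of mat between -0.13 and 0.13 m and z of stamp in the frame of mat below 0.035 m and value of joint tray below 0.06 m and x of white in the frame of crate between -0.105 and 0.105 m and y of white in the frame of crate between -0.158 and 0.158 m and z of white in the frame of crate below 0.05 m), for 0.2 s.
2. loaded tray pushed home to its click stop at the fork (x of packet1 in the frame of tray_floor between -0.045 and 0.045 m and y of packet1 in the frame of tray_floor between -0.142 and 0.142 m and z of each of packet1, packet2, packet3, packet4 in the frame of tray_floor below 0.007 m and angle between each of packet1, packet2, packet3, packet4's own z axis and vertical below 0.12 rad and linear speed of each of packet1, packet2, packet3, packet4 below 0.05 m/s and x of packet2 in the frame of tray_floor between -0.045 and 0.045 m and y of packet2 in the frame of tray_floor between -0.142 and 0.142 m and x of packet3 in the frame of tray_floor between -0.045 and 0.045 m and y of packet3 in the frame of tray_floor between -0.142 and 0.142 m and x of packet4 in the frame of tray_floor between -0.045 and 0.045 m and y of packet4 in the frame of tray_floor between -0.142 and 0.142 m and value of joint tray between 0.156 and 0.1635 m and velocity of joint tray between -0.02 and 0.02 m/s), for 0.2 s.
3. pin through fork and tongue, collar on the fork (horizontal distance between pin and lock below 0.005 m and z of pin_collar in the frame of lock below 0.004 m and angle between pin's own z axis and vertical below 0.12 rad and linear speed of pin below 0.05 m/s and value of joint tray between 0.156 and 0.1635 m), for 0.2 s.
At the end, for the whole second after the job is handed in: Yellow packets flat on the tray floor (tilt < 0.12 rad); tray home (0.156 to 0.1635 m); pin upright, within 5 mm of the fork hole's axis, collar within 4 mm of the fork; hand stamp on the mat; brown and white cartons, small tape roll and green jar still in the crate; all at rest (all of step 3 and x of packet1 in the frame of tray_floor between -0.045 and 0.045 m and y of packet1 in the frame of tray_floor between -0.142 and 0.142 m and z of each of packet1, packet2, packet3, packet4 in the frame of tray_floor below 0.007 m and angle between each of packet1, packet2, packet3, packet4's own z axis and vertical below 0.12 rad and linear speed of each of packet1, packet2, packet3, packet4, stamp below 0.05 m/s and x of packet2 in the frame of tray_floor between -0.045 and 0.045 m and y of packet2 in the frame of tray_floor between -0.142 and 0.142 m and x of packet3 in the frame of tray_floor between -0.045 and 0.045 m and y of packet3 in the frame of tray_floor between -0.142 and 0.142 m and x of packet4 in the frame of tray_floor between -0.045 and 0.045 m and y of packet4 in the frame of tray_floor between -0.142 and 0.142 m and x of stamp in the frame of mat between -0.09 and 0.09 m and y of stamp in the frame of mat between -0.13 and 0.13 m and z of stamp in the frame of mat below 0.035 m and velocity of joint tray between -0.02 and 0.02 m/s and x of brown in the frame of crate between -0.105 and 0.105 m and y of brown in the frame of crate between -0.158 and 0.158 m and z of each of brown, white, tape, inkjar in the frame of crate below 0.05 m and x of white in the frame of crate between -0.105 and 0.105 m and y of white in the frame of crate between -0.158 and 0.158 m and x of tape in the frame of crate between -0.105 and 0.105 m and y of tape in the frame of crate between -0.158 and 0.158 m and x of inkjar in the frame of crate between -0.105 and 0.105 m and y of inkjar in the frame of crate between -0.158 and 0.158 m); the robot touches nothing.
It fails at once if the ink pot is knocked over or moved more than 4 cm (angle between inkpot's own z axis and vertical above 0.7 rad or distance of inkpot from where it was at the start of the episode above 0.04 m).
It fails at once if the glue pot is knocked over or moved more than 4 cm (angle between gluepot's own z axis and vertical above 0.7 rad or distance of gluepot from where it was at the start of the episode above 0.04 m).
It fails at once if the big tape roll is knocked over or moved more than 4 cm (angle between bigtape's own z axis and vertical above 0.7 rad or distance of bigtape from where it was at the start of the episode above 0.04 m).
Of packet1, packet2, packet3, packet4 only 2 to 4 are there at a start; the rules pass over those that are not, and their reading is None.
At some moment in a run one of packet1, packet2, packet3, packet4, stamp, white may be knocked a few centimetres aside while the robot is not near it.
It also fails if it takes over 210 s, if anything falls off the work surface, if the arm or the gripper's body presses on something with over 40 N, if the wrist force passes 120 N, or if a joint passes its speed limit or range.

## Working session

There is one attempt and no reset: what is moved stays moved. The work goes in short steps, Python scripts to look and compute and a tool call to move; the robot and the scene stay as the last step left them, time stands still between calls to the robot, and variables do not carry over. Pictures are saved under pics/ and viewed, at most 14 in all, crops included, and the job is handed in when it is done.

Besides the shell and the picture viewer there is one more tool, called after "Call:" by a JSON object that holds its "method" and its "body", one argument or row to a line. step_arm: Moves the arm, as the interface text tells. Its arguments: {"type":"object","properties":{"moves":{"type":"string"},"force":{"type":"number"}},"required":["moves"]}

```bash
mkdir -p pics; ls; cat > h.py <<'E'
import numpy as np, cv2
from cell import r
from scipy.spatial.transform import Rotation as R
def rot(o):
    o=np.array(o,float)
    return o if o.shape==(3,3) else (R.from_rotvec(o).as_matrix() if o.size==3 else R.from_quat(o).as_matrix())
def snap(cam,fn):
    c=r.camera(cam); cv2.imwrite('pics/'+fn,c['frame'][:,:,::-1]); np.savez(cam+'.npz',**{k:np.array(v) for k,v in c.items()}); return c
def px2w(cam,u,v,z):
    c=np.load(cam+'.npz'); d=np.linalg.inv(c['K'])@[u,v,1]; d=rot(c['orientation'])@(d*[1,-1,-1]); o=c['origin']; return o+d*(z-o[2])/d[2]
def w2px(cam,p):
    c=np.load(cam+'.npz'); q=rot(c['orientation']).T@(np.array(p)-c['origin']); q=c['K']@(q*[1,-1,-1]); return q[:2]/q[2]
E
python3 - <<'E'
from h import *
for n in('top','side'):
    c=snap(n,n+'0.png'); print({k:v for k,v in c.items() if k!='frame'})
print(r.get_state())
E
```

```text
pics
{'K': array([[386.94683756,   0.        , 277.88489217],
       [  0.        , 386.94683756, 214.70515296],
       [  0.        ,   0.        ,   1.        ]]), 'origin': array([ 292.1391878 ,   -8.26206222, 1117.56058573]), 'orientation': array([ 0.16336574, -0.15487542, -1.56380563])}
{'K': array([[383.16166756,   0.        , 273.83796638],
       [  0.        , 383.16166756, 210.20710469],
       [  0.        ,   0.        ,   1.        ]]), 'origin': array([430.0656987 , 899.28866089, 589.42184443]), 'orientation': array([ 0.06668291, -1.53747877, -2.64865846])}
{'time_s': 0.1, 'joints': array([ 1.11400282e+00,  5.32838502e-02,  1.61414151e+00,  2.78441044e-05,
        1.47602007e+00, -1.18985295e-01]), 'qd': array([ 2.42798108e-04, -9.03827879e-04, -2.00351094e-03, -2.60514376e-05,
        2.74879860e-03,  1.28075068e-03]), 'joint_efforts': array([ 2.33782466e-04, -3.94902313e+01, -3.71362209e+01, -9.46590330e-05,
        3.94469389e-03,  5.43695052e-06]), 'position': array([206.87164387, 589.1753642 , 230.19937312]), 'tcp_rot': array([-5.28019490e-01, -3.09633979e+00,  2.77770543e-03]), 'wrist_force': array([1.28254992, 0.07498957, 0.26378687]), 'moment': array([-0.03775939, -0.03828229, -0.03414762]), 'grasp_force': 0.0, 'gripper_width': 85.37899216870282}
```

View pics/top0.png

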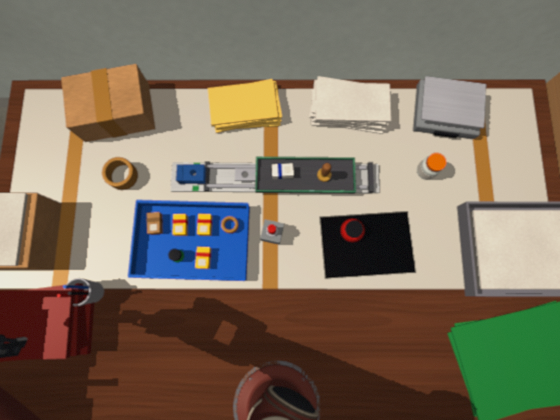

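View pics/side0.png

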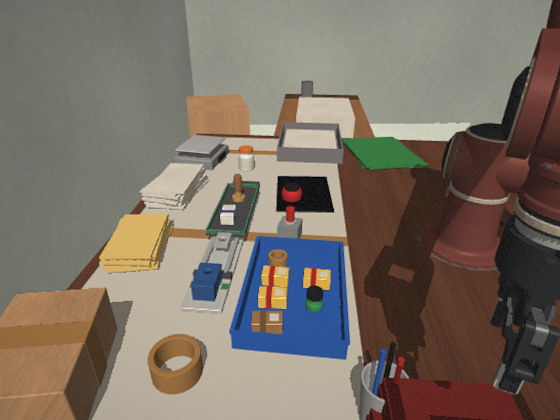

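The top view shows three packets at about (180,223), (204,223) and (203,257). White is at (283,171), the stamp at (325,172), the fork at (192,173) and the pin at (272,231). Next, an enlarged crop.

```bash
python3 - <<'E'
from h import *
im=cv2.imread('pics/top0.png')
cv2.imwrite('pics/c1.png',cv2.resize(im[140:290,120:386],None,fx=3,fy=3,interpolation=cv2.INTER_CUBIC))
E
```

```text
(no output)
```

View pics/c1.png

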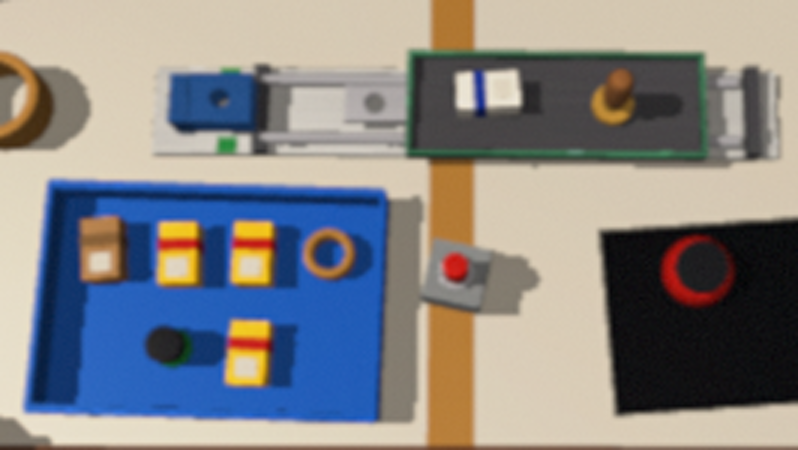

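```bash
cat >> h.py <<'E'
def crop(x,y,x0=120,y0=140,f=3): return x0+(x+.5)/f-.5, y0+(y+.5)/f-.5
E
python3 - <<'E'
from h import *
P=dict(crate=([(50,182),(386,190),(380,420),(27,410)],45),A=([(159,222),(200,222),(199,285),(157,285)],36),B=([(232,222),(273,222),(273,285),(231,285)],36),C=([(229,320),(271,321),(267,385),(225,384)],36),brown=([(102,250)],36),tape=([(328,254)],30),jar=([(167,345)],51),
white=([(457,72),(520,70),(523,110),(457,114)],62),foot=([(613,103)],42),handle=([(621,80)],115),pintop=([(456,266)],94),holder=([(433,239),(493,250),(484,311),(423,300)],50),
fork=([(219,98)],51),lug=([(373,102)],38),tray=([(408,51),(706,53),(705,158),(407,158)],44),mat=([(600,231),(617,414)],4),mat2=([(120+0,140)],4),pot=([(703,266)],46),bigtape=([(10,98)],48))
for k,(l,z) in P.items():
    w=np.array([px2w('top',*crop(*q),z)[:2] for q in l]); print(k,w.mean(0).round(1),w.round(0).tolist() if len(l)>1 else '')
for n,q in dict(m1=(320,216),m2=(407,212),m3=(413,271),m4=(326,276)).items(): print(n,px2w('top',*q,4).round(0))
print(px2w('top',433,162,85).round(0),px2w('top',119,172,48).round(0))
for p in [(434.5,62,62),(430,-23,42),(430,-23,117),(265,86,94),(431,330,51)]: print(w2px('side',p).round(0))
E
```

```text
crate [442.9 243.8] [[554.0, 402.0], [547.0, 82.0], [331.0, 84.0], [340.0, 407.0]]
A [487.  278.2] [[517.0, 299.0], [517.0, 260.0], [457.0, 257.0], [457.0, 297.0]]
B [487.  208.5] [[517.0, 229.0], [517.0, 190.0], [457.0, 188.0], [457.0, 227.0]]
C [393.4 208.6] [[424.0, 228.0], [423.0, 188.0], [363.0, 190.0], [364.0, 229.0]]
brown [490.1 351.3] 
tape [487.5 137.4] 
jar [398.6 280.5] 
white [638.8 -16. ] [[658.0, 15.0], [660.0, -45.0], [620.0, -48.0], [616.0, 15.0]]
foot [ 633.7 -135.7] 
handle [ 632.2 -134.8] 
pintop [465.2  14.1] 
holder [464.3  12.9] [[498.0, 37.0], [488.0, -19.0], [430.0, -11.0], [441.0, 45.0]]
fork [635.9 243.5] 
lug [636.   96.7] 
tray [631.6 -80.9] [[686.0, 63.0], [684.0, -227.0], [578.0, -222.0], [578.0, 63.0]]
mat [ 426.8 -130.9] [[515.0, -125.0], [338.0, -137.0]]
mat2 [607.3 351.3] 
pot [ 473.5 -215.8] 
bigtape [636.8 446.1] 
m1 [ 517. -126.    4.]
m2 [ 529. -381.    4.]
m3 [ 358. -387.    4.]
m4 [ 343. -139.    4.]
[ 655. -436.   85.] [638. 458.  48.]
[301. 227.]
[303. 217.]
[304. 193.]
[371. 225.]
[299. 304.]
```

The cartons in the crate lie with their length along world x, and the tray runs along world y, centred near (632,-81). First goal is to get above the stamp.

```bash
cat >> h.py <<'E'
def plan(x,y,z,ang=90):
    "shift in tool axes + turn (deg) that brings the TCP to x,y,z with the closing line at ang (deg, mod 180)"
    s=r.get_state(); M=rot(s['tcp_rot']); d=M.T@(np.array([x,y,z])-s['position'])
    a=np.degrees(np.arctan2(M[1,1],M[0,1])); t=-((ang-a+90)%180-90)
    print('TCP',s['position'].round(1),'yaw',a.round(1),'w',round(float(s['gripper_width']),1),'-> move',d.round(1),'turn',t.round(1),'q6',s['joints'][5].round(2))
E
python3 - <<'E'
from h import *
plan(633,-135,230)
for p in [(639,-16,62),(633,-135,42),(633,-135,117),(465,14,94),(636,243,51),(487,278,36),(393,208,36),(636,97,38),(632,64,44)]: print(p,w2px('side',p).round(0))
E
```

```text
TCP [206.9 589.2 230.2] yaw 70.6 w 85.4 -> move [-642.1 -542.     1. ] turn -19.4 q6 -0.12
(639, -16, 62) [228. 209.]
(633, -135, 42) [238. 196.]
(633, -135, 117) [237. 173.]
(465, 14, 94) [290. 207.]
(636, 243, 51) [207. 271.]
(487, 278, 36) [273. 291.]
(393, 208, 36) [317. 272.]
(636, 97, 38) [222. 239.]
(632, 64, 44) [225. 230.]
```

```bash
python3 - <<'E'
import cv2
im=cv2.imread('pics/side0.png')
cv2.imwrite('pics/c2.png',cv2.resize(im[165:350,170:370],None,fx=3.2,fy=3.2,interpolation=cv2.INTER_CUBIC))
E
```

```text
(no output)
```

View pics/c2.png

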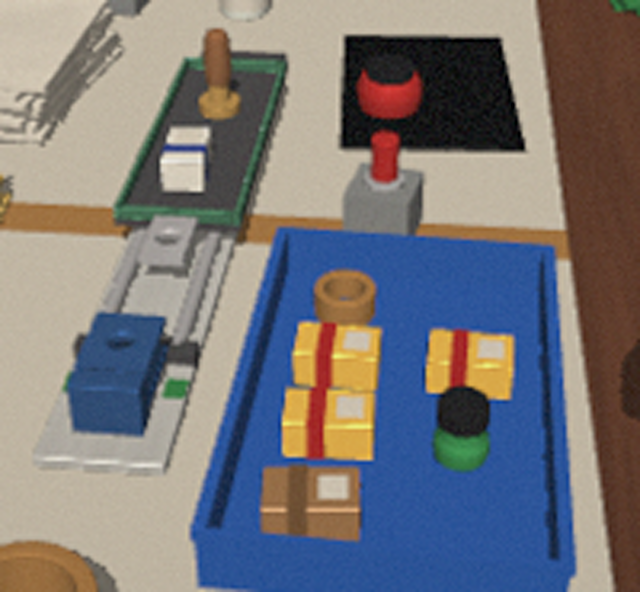

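The side view agrees with the predictions: fork hole, tongue hole, pin and stamp are all within about 2 px. Moving.

Call:
{"method": "step_arm", "body": {
  "moves": "-46 -39 0 -10 -1; -92 -78 0 -19.4 -1; -138 -117 0 -19.4 -1; -184 -156 0 -19.4 -1; -230 -195 0 -19.4 -1; -276 -234 0 -19.4 -1; -322 -273 0 -19.4 -1; -368 -312 0 -19.4 -1",
  "force": 40
}}

```text
time_s: 1.1
position: [451.3, 171.5, 231.0]
tcp_rot: [-0.001, 3.142, 0.0]
wrist_force: [0.5, 0.3, 0.1]
gripper_width: 85.4
grasp_force: 0.0
```

```bash
python3 -c "
from h import *
plan(633,-135,200)"
```

```text
TCP [451.3 171.5 231. ] yaw 90.0 w 85.4 -> move [-181.4 -306.6   30.9] turn 0.0 q6 -1.36
```

Call:
{"method": "step_arm", "body": {
  "moves": "-30 -51 5 0 -1; -60 -102 10 0 -1; -90 -153 15 0 -1; -120 -204 20 0 -1; -150 -255 25 0 -1; -182 -307 31 0 -1; -182 -307 31 0 -1"
}}

```text
time_s: 1.98
position: [633.4, -136.9, 197.8]
tcp_rot: [-0.006, -3.138, -0.001]
wrist_force: [-0.0, 0.8, -0.4]
gripper_width: 85.4
grasp_force: 0.0
```

```bash
cat >> h.py <<'E'
def yellow(cam='top',z=36):
    c=r.camera(cam); np.savez(cam+'.npz',**{k:np.array(v) for k,v in c.items()})
    h=cv2.cvtColor(c['frame'],cv2.COLOR_RGB2HSV); m=cv2.inRange(h,(20,140,120),(35,255,255)); m[:145]=0; m[300:]=0
    m=cv2.morphologyEx(m,cv2.MORPH_CLOSE,np.ones((7,7)))
    for k in cv2.findContours(m,0,2)[0]:
        if cv2.contourArea(k)<60: continue
        (u,v),wh,a=cv2.minAreaRect(k); print('yellow px',round(u),round(v),np.round(wh),round(a),'crate',px2w(cam,u,v,36)[:2].round(0),'tray',px2w(cam,u,v,62)[:2].round(0))
E
python3 -c "
from h import *
plan(633,-135,72)
yellow(); c=snap('top','t1.png'); im=c['frame'][140:200,240:386,::-1]; cv2.imwrite('pics/t1c.png',cv2.resize(im,None,fx=4,fy=4,interpolation=2))"
```

```text
TCP [ 633.4 -136.9  197.8] yaw 89.8 w 85.4 -> move [1.000e-01 1.800e+00 1.258e+02] turn -0.2 q6 -1.89
yellow px 202 257 [20. 13.] 90 crate [394. 208.] tray [391. 203.]
yellow px 204 224 [20. 12.] 90 crate [487. 208.] tray [483. 203.]
yellow px 180 224 [20. 13.] 90 crate [487. 278.] tray [483. 271.]
```

Detection matches my estimates. Grasp the stamp and lift it.

Call:
{"method": "step_arm", "body": {
  "moves": "0 1 40 0 -1; 0 1 80 0 -1; 0 1 110 0 -1; 0 1 125 0 -1; 0 1 125 0 0.8; 0 1 125 0 0.8; 0 1 125 0 0.8; 0 1 125 0 0.8",
  "force": 40
}}

```text
time_s: 3.08
position: [634.3, -132.9, 77.1]
tcp_rot: [-0.001, 3.139, -0.001]
wrist_force: [-0.5, 0.2, 3.3]
gripper_width: 25.1
grasp_force: 40.3
```

Call:
{"method": "step_arm", "body": {
  "moves": "0 0 0 0 0.8; 0 0 -30 0 0.8; 0 0 -60 0 0.8; 0 0 -60 0 0.8"
}}

```text
time_s: 3.58
position: [634.8, -133.1, 137.9]
tcp_rot: [-0.001, 3.137, -0.002]
wrist_force: [0.3, 0.1, -1.1]
gripper_width: 25.0
grasp_force: 40.4
```

```bash
python3 -c "
from h import *
print(r.get_state()['grasp_force']); plan(410,-290,132); plan(410,-290,44)"
```

```text
40.35921899994719
TCP [ 634.8 -133.1  137.9] yaw 90.0 w 25.0 -> move [ 224.9 -156.8    5.1] turn 0.0 q6 -1.89
TCP [ 634.8 -133.1  137.9] yaw 90.0 w 25.0 -> move [ 225.3 -156.6   93.1] turn 0.0 q6 -1.89
```

Call:
{"method": "step_arm", "body": {
  "moves": "45 -31 0 0 0.8; 90 -62 0 0 0.8; 135 -94 0 0 0.8; 180 -125 0 0 0.8; 225 -157 0 0 0.8; 225 -157 40 0 0.8; 225 -157 70 0 0.8; 225 -157 80 0 0.8"
}}

```text
time_s: 4.58
position: [405.9, -287.7, 51.2]
tcp_rot: [0.001, -3.136, -0.008]
wrist_force: [-0.4, 0.3, -0.9]
gripper_width: 24.8
grasp_force: 39.8
```

```bash
python3 -c "
from h import *
plan(410,-290,50)"
```

```text
TCP [ 405.9 -287.7   51.2] yaw 90.0 w 24.8 -> move [-4.1 -2.3  1.2] turn 0.0 q6 -2.34
```

Call:
{"method": "step_arm", "body": {
  "moves": "0 0 0 0 0.8; 0 0 0 0 0.8; 0 0 0 0 0.8"
}}

```text
time_s: 4.95
position: [409.2, -290.3, 56.7]
tcp_rot: [-0.002, 3.14, -0.003]
wrist_force: [-0.2, -0.5, -0.4]
gripper_width: 25.4
grasp_force: 39.8
```

Call:
{"method": "step_arm", "body": {
  "moves": "0 0 3 0 0.8; 0 0 6 0 0.8; 0 0 7.5 0 0.8; 0 0 7.5 0 0.8; 0 0 7.5 0 0.8"
}}

```text
time_s: 5.58
position: [408.8, -290.0, 49.0]
tcp_rot: [-0.001, 3.141, -0.0]
wrist_force: [-0.8, 1.2, 6.8]
gripper_width: 25.2
grasp_force: 39.0
```

Call:
{"method": "step_arm", "body": {
  "moves": "0 0 0 0 -0.3; 0 0 0 0 -0.8; 0 0 0 0 -0.8; 0 0 -20 0 -0.8; 0 0 -70 0 -0.8; 0 0 -120 0 -0.8; 0 60 -140 0 -0.25; 0 120 -140 0 -0.25"
}}

```text
time_s: 6.58
position: [409.2, -169.6, 190.6]
tcp_rot: [0.002, 3.137, -0.004]
wrist_force: [1.1, 1.2, 0.1]
gripper_width: 53.7
grasp_force: 0.0
```

Call:
{"method": "step_arm", "body": {
  "moves": "2 62 0 0 -0.25; 4 124 0 0 -0.25; 6 186 0 0 -0.25; 8 248 0 0 -0.25; 10 310 0 0 -0.25; 14 370 0 0 -0.25; 16 378 0 0 -0.25; 16 378 0 0 -0.25"
}}

```text
time_s: 7.58
position: [391.6, 208.4, 187.5]
tcp_rot: [0.004, -3.141, 0.001]
wrist_force: [0.1, 0.1, -0.0]
gripper_width: 53.3
grasp_force: 0.0
```

```bash
python3 -c "
from h import *
yellow(); c=snap('side','s1.png'); plan(393.5,208,90)"
```

```text
yellow px 204 224 [20. 12.] 90 crate [487. 208.] tray [483. 203.]
TCP [392.1 207.2 187.6] yaw 90.0 w 53.6 -> move [-1.4  0.8 97.6] turn -0.0 q6 -1.25
```

View pics/s1.png

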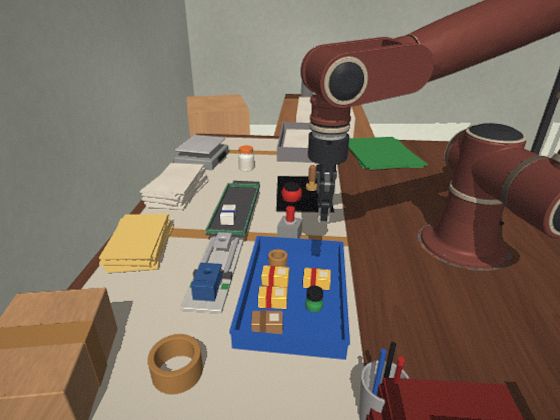

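Call:
{"method": "step_arm", "body": {
  "moves": "-1 1 50 0 -0.25; -1 1 100 0 -0.25; -1 1 140 0 -0.25; -1 1 160 0 -0.25; -1 1 172 0 -0.25; -1 1 180 0 -0.25; -1 1 180 0 -0.25; -1 1 180 0 -0.25"
}}

```text
time_s: 8.68
position: [393.7, 209.5, 8.8]
tcp_rot: [-0.001, 3.14, 0.001]
wrist_force: [0.5, 1.1, -0.1]
gripper_width: 53.2
grasp_force: 0.0
```

Call:
{"method": "step_arm", "body": {
  "moves": "0 0 0 0 0.4; 0 0 0 0 0.4; 0 0 0 0 0.4; 0 0 0 0 0.4"
}}

```text
time_s: 9.18
position: [393.8, 209.7, 8.9]
tcp_rot: [-0.001, 3.14, 0.001]
wrist_force: [-0.3, 0.7, 6.1]
gripper_width: 35.8
grasp_force: 39.9
```

Call:
{"method": "step_arm", "body": {
  "moves": "0 0 -50 0 0.4; 0 0 -100 0 0.4; -30 -47 -130 0 0.4; -60 -94 -130 0 0.4; -90 -141 -130 0 0.4; -120 -188 -130 0 0.4; -150 -235 -130 0 0.4; -180 -282 -130 0 0.4"
}}

```text
time_s: 10.18
position: [573.4, -74.1, 136.9]
tcp_rot: [0.001, -3.14, -0.001]
wrist_force: [0.8, 0.0, -1.1]
gripper_width: 35.6
grasp_force: 39.8
```

Call:
{"method": "step_arm", "body": {
  "moves": "-30 -45 0 0 0.4; -58 -88 0 0 0.4; -58 -88 40 0 0.4; -58 -88 70 0 0.4; -58 -88 88 0 0.4; -58 -88 97 0 0.4; -58 -88 97 0 0.4; -58 -88 97 0 0.4"
}}

```text
time_s: 11.18
position: [632.2, -160.8, 42.4]
tcp_rot: [-0.002, 3.139, -0.001]
wrist_force: [0.4, -0.3, -0.4]
gripper_width: 35.6
grasp_force: 39.8
```

Call:
{"method": "step_arm", "body": {
  "moves": "0 0 4 0 0.4; 0 0 7 0 0.4; 0 0 7 0 0.4; 0 0 7 0 0.4"
}}

```text
time_s: 11.68
position: [631.7, -160.8, 34.9]
tcp_rot: [-0.001, 3.141, -0.001]
wrist_force: [-0.9, 1.0, 4.5]
gripper_width: 36.3
grasp_force: 40.4
```

Call:
{"method": "step_arm", "body": {
  "moves": "0 0 0 0 0; 0 0 0 0 -0.25; 0 0 0 0 -0.25; 0 0 -30 0 -0.25; 0 0 -80 0 -0.25; 0 0 -120 0 -0.25; 0 0 -120 0 -0.25"
}}

```text
time_s: 12.55
position: [633.9, -161.5, 159.2]
tcp_rot: [-0.001, 3.133, -0.005]
wrist_force: [-0.6, 0.4, -0.2]
gripper_width: 53.5
grasp_force: 0.0
```

```bash
python3 -c "
from h import *
yellow(); plan(639,-16,155,0); s=r.camera('side')['frame'][165:350,170:370,::-1]; t=cv2.resize(r.camera('top')['frame'][140:290,120:386,::-1],None,fx=2,fy=2,interpolation=2); s=cv2.resize(s,None,fx=1.3,fy=1.3*300/185/1.3,interpolation=2); cv2.imwrite('pics/m2.png',np.hstack([t,s]))"
```

```text
yellow px 204 224 [20. 12.] 90 crate [487. 208.] tray [483. 203.]
yellow px 180 224 [20. 13.] 90 crate [487. 278.] tray [483. 271.]
TCP [ 632.4 -161.   156.1] yaw 90.0 w 53.1 -> move [ -6.7 144.9   0.9] turn -90.0 q6 -1.93
```

View pics/m2.png

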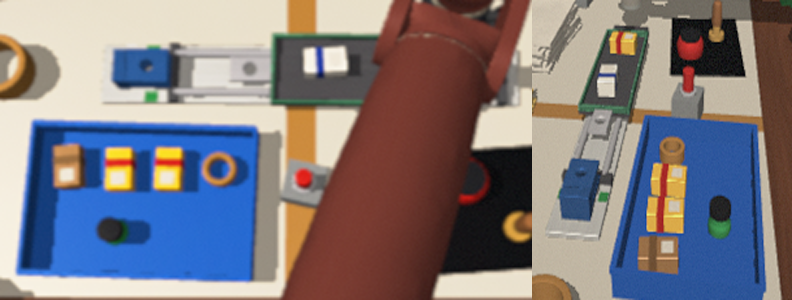

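C is in the tray and white is unmoved, at full px (282,170). I'll grip white along its length so the gripper needn't turn.

Call:
{"method": "step_arm", "body": {
  "moves": "-2 48 0 0 -1; -4 96 0 0 -1; -6 145 0 0 -1; -6 145 40 0 -1; -6 145 80 0 -1; -6 145 110 0 -1; -6 145 124 0 -1; -6 145 124 0 -1"
}}

```text
time_s: 13.7
position: [635.6, -15.4, 27.7]
tcp_rot: [0.001, -3.138, -0.001]
wrist_force: [-0.0, -0.0, 1.2]
gripper_width: 85.3
grasp_force: 0.0
```

Call:
{"method": "step_arm", "body": {
  "moves": "0 0 0 0 -1; 0 0 0 0 -0.1; 0 0 0 0 -0.1; 0 0 0 0 -0.1; 0 0 0 0 -0.1"
}}

```text
time_s: 14.32
position: [638.4, -15.7, 31.8]
tcp_rot: [-0.001, 3.139, -0.001]
wrist_force: [-0.9, -0.4, 5.5]
gripper_width: 59.8
grasp_force: 43.2
```

Call:
{"method": "step_arm", "body": {
  "moves": "0 0 -50 0 -0.1; 0 0 -100 0 -0.1; 40 32 -110 0 -0.1; 82 64 -110 0 -0.1; 124 96 -110 0 -0.1; 166 128 -110 0 -0.1; 208 160 -110 0 -0.1; 245 190 -110 0 -0.1"
}}

```text
time_s: 15.32
position: [390.0, 175.0, 139.3]
tcp_rot: [0.001, -3.141, -0.0]
wrist_force: [1.0, 0.7, -0.5]
gripper_width: 59.9
grasp_force: 43.3
```

Call:
{"method": "step_arm", "body": {
  "moves": "0 0 40 0 -0.1; 0 0 80 0 -0.1; 0 0 110 0 -0.1; 0 0 128 0 -0.1; 0 0 131 0 -0.1; 0 0 131 0 -0.1; 0 0 131 0 -0.1"
}}

```text
time_s: 16.2
position: [392.9, 174.5, 9.9]
tcp_rot: [-0.001, 3.139, 0.001]
wrist_force: [0.1, -0.6, -0.8]
gripper_width: 60.2
grasp_force: 43.3
```

Call:
{"method": "step_arm", "body": {
  "moves": "0 0 3.5 0 -0.1; 0 0 3.5 0 -0.1; 0 0 3.5 0 -0.6; 0 0 3.5 0 -0.8; 0 0 3.5 0 -0.8; 0 0 -40 0 -0.8; 0 0 -90 0 -0.6; 0 0 -110 0 -0.25"
}}

```text
time_s: 17.2
position: [393.7, 174.7, 122.4]
tcp_rot: [-0.001, 3.136, 0.002]
wrist_force: [-0.0, 0.7, -0.9]
gripper_width: 53.9
grasp_force: 0.0
```

```bash
python3 -c "
from h import *
yellow(); plan(487,208,90)"
```

```text
yellow px 333 174 [21. 14.] 90 crate [ 637. -163.] tray [ 629. -159.]
TCP [394.7 175.  124.1] yaw 90.1 w 53.6 -> move [-92.1  32.8  34.9] turn 0.1 q6 -1.33
```

Call:
{"method": "step_arm", "body": {
  "moves": "-46 16 0 0 -0.25; -92 32 0 0 -0.25; -92 32 0 0 -0.25; -92 32 0 0 -0.25"
}}

```text
time_s: 17.75
position: [482.9, 206.1, 117.5]
tcp_rot: [0.001, -3.139, 0.001]
wrist_force: [-0.1, -0.5, 0.1]
gripper_width: 53.3
grasp_force: 0.0
```

```bash
python3 -c "
from h import *
yellow();yellow('side'); plan(487,207.5,8)
c=r.camera('side')['frame'][165:350,170:370,::-1];cv2.imwrite('pics/s3.png',cv2.resize(c,None,fx=3,fy=3,interpolation=2))"
```

```text
yellow px 332 174 [21. 13.] 90 crate [ 637. -161.] tray [ 629. -158.]
yellow px 274 283 [27. 34.] 5 crate [488. 254.] tray [485. 285.]
yellow px 240 192 [13. 20.] 90 crate [ 634. -175.] tray [ 624. -125.]
TCP [482.8 206.1 118.3] yaw 90.0 w 53.5 -> move [ -4.3   1.4 110.3] turn 0.0 q6 -1.31
```

View pics/s3.png

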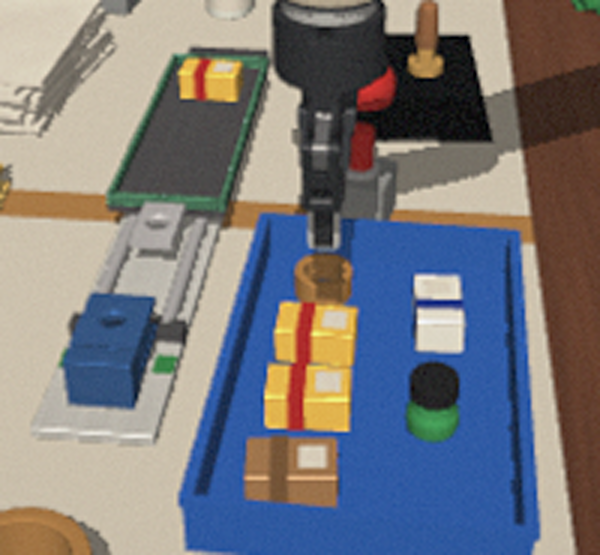

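White is in the crate, one packet is in the tray, and A and B haven't moved. Grasp B.

Call:
{"method": "step_arm", "body": {
  "moves": "-1 1 40 0 -0.25; -1 1 75 0 -0.25; -1 1 98 0 -0.25; -1 1 110 0 -0.25; -1 1 110 0 -0.25; -1 1 110 0 -0.25"
}}

```text
time_s: 18.65
position: [485.8, 207.6, 10.2]
tcp_rot: [-0.001, 3.139, 0.001]
wrist_force: [-0.3, -0.9, 0.0]
gripper_width: 53.7
grasp_force: 0.0
```

```bash
python3 -c "
from h import *
plan(487,207.5,8)"
```

```text
TCP [485.8 207.6  10.2] yaw 90.0 w 53.7 -> move [-1.2 -0.1  2.2] turn 0.0 q6 -1.31
```

Call:
{"method": "step_arm", "body": {
  "moves": "0 0 2 0 0.4; 0 0 2 0 0.4; 0 0 2 0 0.4; 0 0 2 0 0.4; 0 0 -40 0 0.4; 0 0 -90 0 0.4; 0 0 -120 0 0.4; 0 0 -120 0 0.4"
}}

```text
time_s: 19.65
position: [486.7, 207.8, 131.6]
tcp_rot: [-0.001, 3.136, 0.002]
wrist_force: [0.1, 0.7, -1.3]
gripper_width: 35.5
grasp_force: 40.6
```

Call:
{"method": "step_arm", "body": {
  "moves": "-24 -48 0 0 0.4; -49 -96 0 0 0.4; -73 -144 0 0 0.4; -98 -192 0 0 0.4; -122 -240 0 0 0.4; -146 -289 0 0 0.4; -146 -289 30 0 0.4; -146 -289 60 0 0.4"
}}

```text
time_s: 20.65
position: [629.8, -82.2, 65.2]
tcp_rot: [-0.001, -3.138, -0.001]
wrist_force: [0.1, -0.6, -1.4]
gripper_width: 34.9
grasp_force: 40.7
```

Call:
{"method": "step_arm", "body": {
  "moves": "0 0 20 0 0.4; 0 0 27 0 0.4; 0 0 27 0 0.4; 0 0 27 0 0.4"
}}

```text
time_s: 21.15
position: [632.2, -81.6, 43.3]
tcp_rot: [-0.002, 3.139, -0.001]
wrist_force: [-0.1, 0.1, -0.7]
gripper_width: 35.3
grasp_force: 40.7
```

Call:
{"method": "step_arm", "body": {
  "moves": "0 0 4 0 0.4; 0 0 8.5 0 0.4; 0 0 8.5 0 0.4; 0 0 8.5 0 0.4"
}}

```text
time_s: 21.65
position: [631.8, -81.7, 34.3]
tcp_rot: [-0.001, 3.14, -0.001]
wrist_force: [-0.9, -0.6, 5.0]
gripper_width: 35.3
grasp_force: 41.5
```

Call:
{"method": "step_arm", "body": {
  "moves": "0 0 0 0 0; 0 0 0 0 -0.25; 0 0 0 0 -0.25; 0 0 -30 0 -0.25; 0 0 -80 0 -0.25; 24 60 -88 0 -0.25; 48 120 -88 0 -0.25; 72 180 -88 0 -0.25"
}}

```text
time_s: 22.65
position: [560.8, 93.5, 121.6]
tcp_rot: [0.0, 3.141, 0.0]
wrist_force: [-0.0, 1.1, -0.2]
gripper_width: 53.3
grasp_force: 0.0
```

Call:
{"method": "step_arm", "body": {
  "moves": "24 60 0 0 -0.25; 48 120 0 0 -0.25; 73 179 0 0 -0.25; 73 179 0 0 -0.25; 73 179 0 0 -0.25"
}}

```text
time_s: 23.28
position: [488.2, 271.1, 121.1]
tcp_rot: [0.003, -3.142, 0.001]
wrist_force: [-0.1, -0.3, -0.0]
gripper_width: 52.9
grasp_force: 0.0
```

```bash
python3 -c "
from h import *
yellow();yellow('side'); plan(487,277,8)"
```

```text
yellow px 333 174 [21. 14.] 90 crate [ 637. -163.] tray [ 629. -159.]
yellow px 306 172 [21. 13.] 90 crate [640. -83.] tray [632. -81.]
yellow px 272 293 [12. 27.] 90 crate [487. 286.] tray [484. 315.]
yellow px 237 198 [24. 26.] 6 crate [ 637. -132.] tray [628. -84.]
TCP [488.9 270.  121.2] yaw 90.0 w 53.1 -> move [  1.9   7.1 113.2] turn -0.0 q6 -1.2
```

Call:
{"method": "step_arm", "body": {
  "moves": "0 0 20 0 -0.25; 0 0 50 0 -0.25; 0 0 65 0 -0.25; 0 0 65 0 -0.25; 0 0 65 0 -0.25; 0 0 65 0 -0.25"
}}

```text
time_s: 24.12
position: [489.4, 271.3, 57.7]
tcp_rot: [-0.001, 3.139, 0.001]
wrist_force: [-0.8, 0.5, 0.2]
gripper_width: 53.0
grasp_force: 0.0
```

```bash
python3 -c "
from h import *
plan(487,277,8)"
```

```text
TCP [489.4 271.3  57.7] yaw 90.0 w 53.0 -> move [ 2.5  5.6 49.7] turn 0.0 q6 -1.2
```

Call:
{"method": "step_arm", "body": {
  "moves": "2 5.5 10 0 -0.25; 2 5.5 30 0 -0.25; 2 5.5 42 0 -0.25; 2 5.5 49 0 -0.25; 2 5.5 49 0 -0.25; 2 5.5 49 0 -0.25"
}}

```text
time_s: 24.88
position: [486.8, 276.7, 7.7]
tcp_rot: [-0.001, 3.141, 0.001]
wrist_force: [-0.1, -0.1, -0.2]
gripper_width: 53.6
grasp_force: 0.0
```

Call:
{"method": "step_arm", "body": {
  "moves": "0 0 0 0 0.4; 0 0 0 0 0.4; 0 0 0 0 0.4; 0 0 0 0 0.4; 0 0 -40 0 0.4; 0 0 -90 0 0.4; 0 0 -120 0 0.4; 0 0 -120 0 0.4"
}}

```text
time_s: 25.88
position: [487.7, 277.1, 129.7]
tcp_rot: [-0.001, 3.137, 0.003]
wrist_force: [0.7, 0.6, -0.7]
gripper_width: 35.4
grasp_force: 41.5
```

```bash
python3 -c "
from h import *
plan(632,-1,120)"
```

```text
TCP [487.7 277.1 129.7] yaw 90.0 w 35.4 -> move [-144.  -278.2    9.8] turn 0.0 q6 -1.19
```

Call:
{"method": "step_arm", "body": {
  "moves": "-24 -46 0 0 0.4; -48 -93 0 0 0.4; -72 -139 0 0 0.4; -96 -186 0 0 0.4; -120 -232 0 0 0.4; -145 -278 0 0 0.4; -145 -278 30 0 0.4; -145 -278 60 0 0.4"
}}

```text
time_s: 26.88
position: [630.1, -2.2, 63.5]
tcp_rot: [-0.001, -3.138, -0.001]
wrist_force: [-0.2, -0.1, -0.5]
gripper_width: 35.1
grasp_force: 41.5
```

Call:
{"method": "step_arm", "body": {
  "moves": "0 0 18 0 0.4; 0 0 26 0 0.4; 0 0 26 0 0.4; 0 0 26 0 0.4"
}}

```text
time_s: 27.38
position: [632.6, -1.3, 42.7]
tcp_rot: [-0.002, 3.139, -0.001]
wrist_force: [0.6, 0.6, -0.9]
gripper_width: 35.1
grasp_force: 41.4
```

Call:
{"method": "step_arm", "body": {
  "moves": "0 0 4 0 0.4; 0 0 8 0 0.4; 0 0 8.5 0 0.4; 0 0 8.5 0 0.4"
}}

```text
time_s: 27.88
position: [632.2, -1.4, 34.3]
tcp_rot: [-0.001, 3.141, -0.0]
wrist_force: [-2.9, 0.9, 5.9]
gripper_width: 35.2
grasp_force: 42.3
```

Call:
{"method": "step_arm", "body": {
  "moves": "0 0 0 0 0; 0 0 0 0 -0.25; 0 0 0 0 -0.25; 0 0 -30 0 -0.25; 0 0 -80 0 -0.25; 60 20 -110 0 -0.25; 120 40 -110 0 -0.25; 150 60 -110 0 -0.25"
}}

```text
time_s: 28.88
position: [479.7, 58.9, 143.0]
tcp_rot: [-0.0, 3.141, 0.0]
wrist_force: [-0.0, 0.3, -0.2]
gripper_width: 53.2
grasp_force: 0.0
```

```bash
python3 -c "
from h import *
yellow(); plan(632,-260,130,0)
t=cv2.resize(r.camera('top')['frame'][140:290,120:430,::-1],None,fx=2.5,fy=2.5,interpolation=2); cv2.imwrite('pics/m4.png',t)"
```

```text
yellow px 332 174 [21. 13.] 90 crate [ 637. -161.] tray [ 629. -158.]
yellow px 306 172 [21. 13.] 90 crate [640. -83.] tray [632. -81.]
yellow px 278 173 [22. 12.] 85 crate [640.  -2.] tray [632.  -2.]
TCP [475.9  61.2 141.6] yaw 90.1 w 53.7 -> move [-155.4 -321.6   10.3] turn -89.9 q6 -1.6
```

View pics/m4.png

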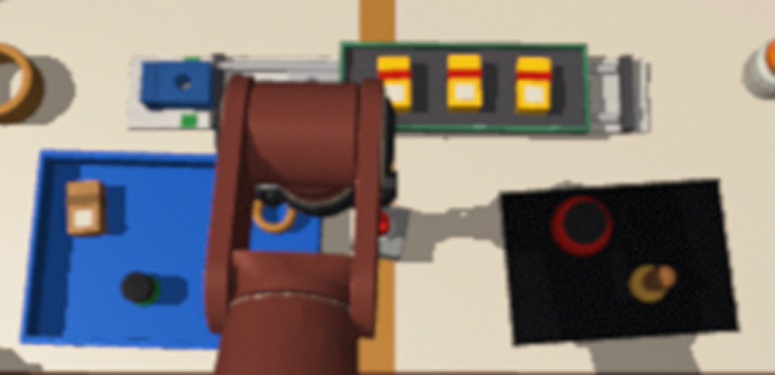

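All three packets are flat in the tray and the stamp is on the mat. Next: turn 90°, close the fingers and go behind the tray.

Call:
{"method": "step_arm", "body": {
  "moves": "-20 -40 0 10 0.5; -40 -80 0 20 1; -60 -120 0 30 1; -80 -160 0 40 1; -100 -200 0 50 1; -120 -240 0 60 1; -140 -280 0 70 1; -156 -311 0 80 1"
}}

```text
time_s: 29.98
position: [638.9, -255.0, 142.3]
tcp_rot: [2.026, 2.4, -0.0]
wrist_force: [-0.6, 0.5, -0.4]
gripper_width: -0.1
grasp_force: 0.0
```

```bash
python3 -c "
from h import *
plan(632,-250,130,0)"
```

```text
TCP [ 638.9 -255.   142.3] yaw 9.6 w -0.1 -> move [ 6.1 -5.9 12.3] turn 9.6 q6 -0.66
```

Call:
{"method": "step_arm", "body": {
  "moves": "6 -6 0 9.6 1; 6 -6 30 9.6 1; 6 -6 60 9.6 1; 6 -6 60 9.6 1; 6 -6 60 9.6 1"
}}

```text
time_s: 30.6
position: [631.7, -248.2, 83.7]
tcp_rot: [2.212, 2.229, 0.001]
wrist_force: [-0.2, -0.4, 0.1]
gripper_width: 0.2
grasp_force: 0.0
```

```bash
python3 -c "
from h import *
plan(632,-250,36,0); print(rot(r.get_state()['tcp_rot']).round(2))"
```

```text
TCP [ 631.7 -248.2   83.7] yaw 0.4 w 0.2 -> move [-1.8  0.3 47.7] turn 0.4 q6 -0.49
[[-0.01  1.    0.  ]
 [ 1.    0.01 -0.  ]
 [-0.    0.   -1.  ]]
```

Call:
{"method": "step_arm", "body": {
  "moves": "0 0 25 0.4 1; 0 0 40 0.4 1; 0 0 47 0.4 1; 0 0 47 0.4 1; 0 0 47 0.4 1"
}}

```text
time_s: 31.22
position: [631.5, -247.8, 36.8]
tcp_rot: [2.219, 2.221, 0.001]
wrist_force: [0.1, -0.3, 0.5]
gripper_width: 0.1
grasp_force: 0.0
```

Call:
{"method": "step_arm", "body": {
  "moves": "5 0 0 0 1; 10 0 0 0 1; 15 0 0 0 1; 20 0 0 0 1; 20 0 0 0 1"
}}

```text
time_s: 31.85
position: [630.7, -226.7, 35.7]
tcp_rot: [-2.219, -2.222, -0.0]
wrist_force: [1.4, -0.1, 0.4]
gripper_width: 0.2
grasp_force: 0.0
```

Call:
{"method": "step_arm", "body": {
  "moves": "8 0 0 0 1; 20 0 0 0 1; 34 0 0 0 1; 48 0 0 0 1; 62 0 0 0 1; 76 0 0 0 1; 88 0 0 0 1; 96 0 0 0 1"
}}

```text
time_s: 32.85
position: [630.8, -130.5, 35.9]
tcp_rot: [-2.22, -2.223, -0.0]
wrist_force: [2.1, -2.6, -0.1]
gripper_width: 0.1
grasp_force: 1.0
```

```bash
python3 -c "
from h import *
plan(632,-90,36,0); yellow()
t=cv2.resize(r.camera('top')['frame'][140:290,120:430,::-1],None,fx=2.5,fy=2.5,interpolation=2); cv2.imwrite('pics/m5.png',t)"
```

```text
TCP [ 630.8 -130.5   35.9] yaw 0.1 w 0.1 -> move [40.5  1.3 -0.1] turn 0.1 q6 -0.32
yellow px 292 173 [ 6. 21.] 5 crate [637. -44.] tray [629. -43.]
yellow px 268 172 [21. 12.] 90 crate [640.  27.] tray [632.  26.]
yellow px 240 172 [21. 12.] 90 crate [640. 109.] tray [632. 106.]
```

View pics/m5.png

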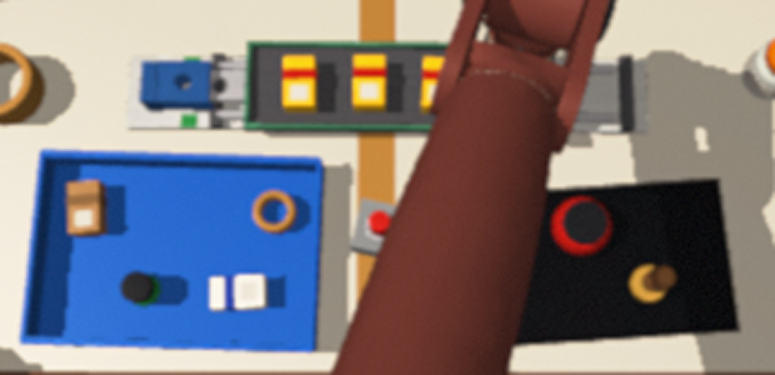

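The tray has moved about 107 mm with the packets steady. Push on slowly to the click.

Call:
{"method": "step_arm", "body": {
  "moves": "6 0 0 0 1; 12 0 0 0 1; 18 0 0 0 1; 24 0 0 0 1; 28 0 0 0 1; 31 0 0 0 1; 34 0 0 0 1; 36 0 0 0 1"
}}

```text
time_s: 33.95
position: [630.6, -95.4, 35.7]
tcp_rot: [-2.221, -2.222, -0.0]
wrist_force: [0.3, -1.2, -0.3]
gripper_width: -0.0
grasp_force: 0.9
```

Call:
{"method": "step_arm", "body": {
  "moves": "2 0 0 0 1; 4 0 0 0 1; 6 0 0 0 1; 8 0 0 0 1; 8 0 0 0 1"
}}

```text
time_s: 34.58
position: [630.9, -88.1, 36.0]
tcp_rot: [2.22, 2.222, -0.001]
wrist_force: [0.6, -4.0, -1.0]
gripper_width: 0.3
grasp_force: 2.0
```

```bash
python3 -c "
from h import *
yellow()"
```

```text
yellow px 226 172 [21. 13.] 90 crate [640. 151.] tray [632. 147.]
yellow px 253 172 [12. 22.] 0 crate [642.  71.] tray [633.  69.]
```

Call:
{"method": "step_arm", "body": {
  "moves": "2 0 0 0 1; 4 0 0 0 1; 6 0 0 0 1; 6 0 0 0 1; 6 0 0 0 1"
}}

```text
time_s: 35.25
position: [630.9, -85.5, 36.1]
tcp_rot: [2.217, 2.218, -0.007]
wrist_force: [0.2, -15.0, -2.2]
gripper_width: -0.1
grasp_force: 7.1
```

Call:
{"method": "step_arm", "body": {
  "moves": "1.5 0 0 0 1; 3 0 0 0 1; 4 0 0 0 1; 4 0 0 0 1; 4 0 0 0 1"
}}

```text
time_s: 35.88
position: [630.9, -85.3, 36.2]
tcp_rot: [2.213, 2.215, -0.014]
wrist_force: [-0.3, -25.6, -1.9]
gripper_width: 0.1
grasp_force: 12.7
```

```bash
python3 -c "
from h import *
yellow()"
```

```text
yellow px 252 172 [21. 12.] 90 crate [640.  74.] tray [632.  72.]
yellow px 224 172 [21. 13.] 90 crate [640. 154.] tray [632. 150.]
```

It's at the end stop (25 N). Back off, rise, and look.

Call:
{"method": "step_arm", "body": {
  "moves": "-5 0 0 0 1; -10 0 0 0 1; -20 0 0 0 1; -30 0 0 0 1; -30 0 -40 0 1; -30 0 -90 0 1; -30 -60 -130 0 0; -30 -120 -130 0 -0.4"
}}

```text
time_s: 36.92
position: [517.8, -108.4, 169.5]
tcp_rot: [2.215, 2.219, 0.005]
wrist_force: [-0.4, -0.2, 0.7]
gripper_width: 35.6
grasp_force: 0.0
```

Call:
{"method": "step_arm", "body": {
  "moves": "20 -30 0 0 -0.4; 40 -50 0 0 -0.4; 40 -50 0 0 -0.4"
}}

```text
time_s: 37.3
position: [465.5, -66.8, 165.3]
tcp_rot: [2.219, 2.224, 0.001]
wrist_force: [0.2, -0.7, 0.7]
gripper_width: 60.2
grasp_force: 0.0
```

```bash
python3 -c "
from h import *
yellow()
a=cv2.resize(snap('top','t6.png')['frame'][150:250,160:310,::-1],None,fx=4,fy=4,interpolation=2)
b=cv2.resize(snap('side','s6.png')['frame'][170:320,180:330,::-1],None,fx=2.67,fy=2.67,interpolation=2);b=cv2.resize(b,(400,400))
cv2.imwrite('pics/m6.png',cv2.resize(np.hstack([a,b]),(800,320)));cv2.imwrite('pics/a6.png',a)
plan(465,14,110,0)"
```

```text
yellow px 280 173 [12. 21.] 4 crate [639. -10.] tray [631. -10.]
yellow px 253 172 [20. 12.] 90 crate [642.  71.] tray [633.  69.]
yellow px 226 172 [21. 13.] 90 crate [640. 151.] tray [632. 147.]
TCP [467.1 -68.1 165.7] yaw 0.1 w 59.4 -> move [82.1 -2.  55.6] turn 0.1 q6 -0.3
```

View pics/a6.png

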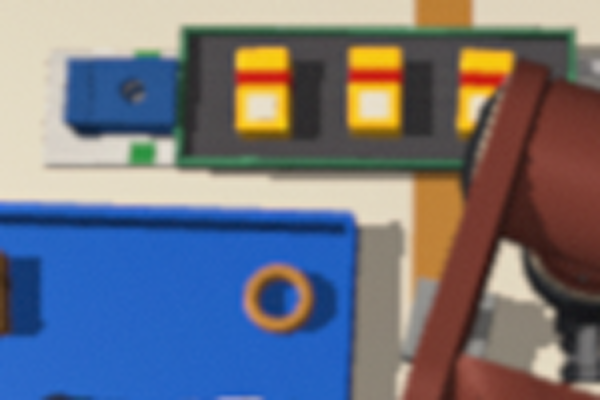

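```bash
python3 - <<'E'
from h import *
T=np.load('top.npz')['frame'][:,:,::-1]; S=np.load('side.npz')['frame'][:,:,::-1]
a=cv2.resize(T[160:190,172:212],None,fx=10,fy=10,interpolation=2); b=cv2.resize(S[255:285,187:227],None,fx=10,fy=10,interpolation=2)
cv2.imwrite('pics/f.png',np.hstack([a,b]))
E
```

```text
(no output)
```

View pics/f.png

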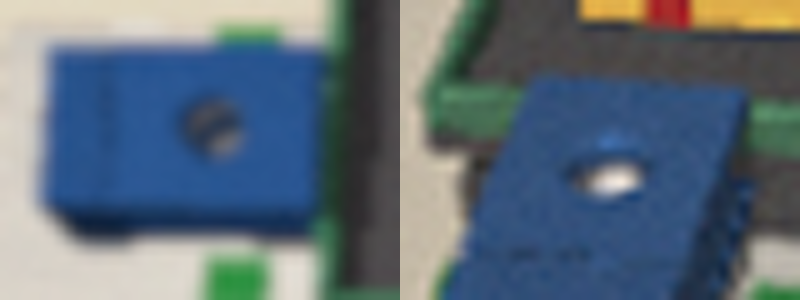

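```bash
python3 - <<'E'
from h import *
t=px2w('top',192.75,172.25,51); s=px2w('side',207.05,272.25,51); print(t,s)
for v in (48,208): print(px2w('top',192.75,160+(v+.5)/10-.5,51)[:2])
print(w2px('side',t))
E
```

```text
[636.11946632 243.31286292  51.        ] [635.52685909 248.900236    51.        ]
[660.00529247 244.41178346]
[611.84118231 242.19588648]
[207.39245359 270.6382451 ]
```

Call:
{"method": "step_arm", "body": {
  "moves": "41 -1 0 0 -0.4; 82 -2 0 0 -0.4; 82 -2 30 0 -0.4; 82 -2 60 0 -0.4; 82 -2 60 0 -0.4; 82 -2 60 0 -0.4; 82 -2 60 0 -0.4"
}}

```text
time_s: 38.33
position: [465.7, 14.0, 107.1]
tcp_rot: [2.219, 2.22, 0.003]
wrist_force: [-0.6, -1.2, 0.4]
gripper_width: 59.8
grasp_force: 0.0
```

```bash
python3 - <<'E'
from h import *
plan(465,14,62,0)
S=r.camera('side')['frame'][:,:,::-1]; cv2.imwrite('pics/p.png',cv2.resize(S[160:260,240:340],None,fx=6,fy=6,interpolation=2))
E
```

```text
TCP [465.7  14.  107.1] yaw 0.0 w 59.8 -> move [ 0.1 -0.8 45.1] turn 0.0 q6 -0.13
```

Call:
{"method": "step_arm", "body": {
  "moves": "0 -1 20 0 -0.4; 0 -1 35 0 -0.4; 0 -1 47 0 -0.4; 0 -1 47 0 -0.4; 0 -1 47 0 -0.4"
}}

```text
time_s: 39.0
position: [463.7, 14.3, 58.8]
tcp_rot: [2.22, 2.222, 0.001]
wrist_force: [0.2, 1.2, -0.2]
gripper_width: 59.7
grasp_force: 0.0
```

Call:
{"method": "step_arm", "body": {
  "moves": "0 0 0 0 0.1; 0 0 0 0 0.6; 0 0 0 0 0.6; 0 0 0 0 0.6; 0 0 0 0 0.6",
  "force": 60
}}

```text
time_s: 39.62
position: [465.2, 14.2, 59.7]
tcp_rot: [2.218, 2.22, 0.005]
wrist_force: [6.2, -0.4, 2.2]
gripper_width: 22.7
grasp_force: 59.1
```

Call:
{"method": "step_arm", "body": {
  "moves": "0 0 -15 0 0.6; 0 0 -35 0 0.6; 0 0 -65 0 0.6; 0 0 -100 0 0.6; 0 0 -100 0 0.6"
}}

```text
time_s: 40.25
position: [464.3, 14.2, 160.6]
tcp_rot: [2.218, 2.22, 0.003]
wrist_force: [0.9, -0.9, -0.4]
gripper_width: 22.7
grasp_force: 60.9
```

```bash
python3 - <<'E'
from h import *
plan(636,244,125,0)
E
```

```text
TCP [464.3  14.2 160.6] yaw 0.0 w 22.7 -> move [229.7 171.7  36.1] turn 0.0 q6 -0.13
```

Call:
{"method": "step_arm", "body": {
  "moves": "38 29 0 0 0.6; 77 57 0 0 0.6; 115 86 0 0 0.6; 153 114 0 0 0.6; 192 143 0 0 0.6; 230 172 0 0 0.6; 230 172 36 0 0.6; 230 172 36 0 0.6"
}}

```text
time_s: 41.25
position: [630.8, 243.7, 115.1]
tcp_rot: [-2.215, -2.219, 0.018]
wrist_force: [-0.0, -0.5, -1.1]
gripper_width: 22.4
grasp_force: 60.9
```

Call:
{"method": "step_arm", "body": {
  "moves": "0 0 0 0 0.6; 0 0 5 0 0.6; 0 0 10 0 0.6; 0 0 10 0 0.6; 0 0 10 0 0.6"
}}

```text
time_s: 41.88
position: [635.2, 244.5, 112.6]
tcp_rot: [2.22, 2.222, 0.001]
wrist_force: [-0.5, -0.2, -0.7]
gripper_width: 22.4
grasp_force: 60.9
```

```bash
python3 - <<'E'
from h import *
plan(636,244,61,0)
p=r.get_state()['position']
S=snap('side','s8.png')['frame'][:,:,::-1]; T=snap('top','t8.png')['frame'][:,:,::-1]
a=cv2.resize(S[210:300,170:260],None,fx=6,fy=6,interpolation=2)
for z in (p[2]-48.7,p[2]-9.7): # expected tip, collar
    for q in ([p[0],p[1],z],): 
        u,v=w2px('side',q); print(u,v); 
u=w2px('side',[636,243.3,51]);print(u)
cv2.imwrite('pics/p8.png',a)
E
```

```text
TCP [635.2 244.5 112.6] yaw 0.0 w 22.4 -> move [-0.5  0.7 51.6] turn 0.0 q6 0.26
207.16648388926612 266.3451331391908
205.63070778427877 251.906142510564
[207.44674456 270.63771121]
```

View pics/p8.png

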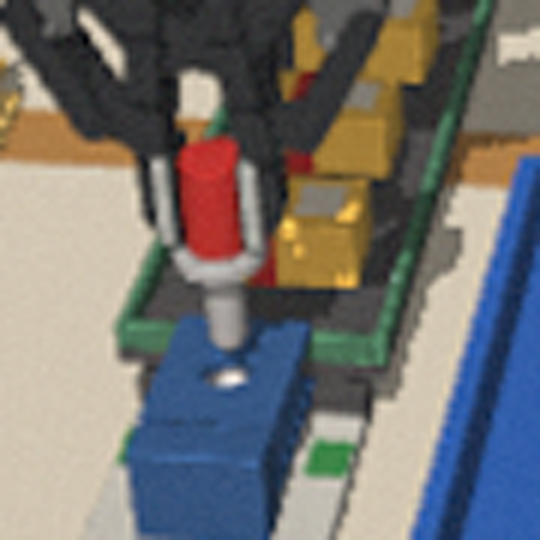

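Call:
{"method": "step_arm", "body": {
  "moves": "0.5 0.7 6 0 0.6; 0.5 0.7 12 0 0.6; 0.5 0.7 18 0 0.6; 0.5 0.7 22 0 0.6; 0.5 0.7 22 0 0.6; 0.5 0.7 22 0 0.6"
}}

```text
time_s: 42.72
position: [636.7, 244.3, 90.2]
tcp_rot: [2.219, 2.221, 0.001]
wrist_force: [5.3, -2.7, -2.0]
gripper_width: 22.5
grasp_force: 60.8
```

It's in the hole, with a 5 N side load pointing +x. Shift slightly and continue.

Call:
{"method": "step_arm", "body": {
  "moves": "-0.5 1 0 0 0.6; -0.5 1 4 0 0.6; -0.5 1 8 0 0.6; -0.5 1 12 0 0.6; -0.5 1 12 0 0.6; -0.5 1 12 0 0.6"
}}

```text
time_s: 43.48
position: [637.0, 244.3, 77.9]
tcp_rot: [2.22, 2.222, -0.0]
wrist_force: [2.9, -4.4, -1.0]
gripper_width: 22.6
grasp_force: 61.2
```

Call:
{"method": "step_arm", "body": {
  "moves": "-0.7 0.5 0 0 0.6; -0.7 0.5 4 0 0.6; -0.7 0.5 8 0 0.6; -0.7 0.5 12 0 0.6; -0.7 0.5 12 0 0.6; -0.7 0.5 12 0 0.6"
}}

```text
time_s: 44.22
position: [636.9, 243.8, 65.4]
tcp_rot: [-2.22, -2.222, 0.001]
wrist_force: [2.0, -1.6, -2.7]
gripper_width: 22.6
grasp_force: 61.1
```

Call:
{"method": "step_arm", "body": {
  "moves": "0 0 2 0 0.6; 0 0 4 0 0.6; 0 0 6 0 0.6; 0 0 6 0 0.6; 0 0 6 0 0.6"
}}

```text
time_s: 44.85
position: [637.4, 244.0, 60.6]
tcp_rot: [-2.221, -2.222, -0.001]
wrist_force: [0.7, -1.8, 1.4]
gripper_width: 22.6
grasp_force: 61.4
```

Call:
{"method": "step_arm", "body": {
  "moves": "0 0 1 0 0.6; 0 0 2 0 0.6; 0 0 2 0 0.6; 0 0 2 0 0.6"
}}

```text
time_s: 45.35
position: [637.5, 244.0, 60.5]
tcp_rot: [-2.22, -2.222, 0.0]
wrist_force: [-4.2, -2.4, 10.1]
gripper_width: 22.9
grasp_force: 62.2
```

Seated (10 N, no further travel). Release and retreat.

Call:
{"method": "step_arm", "body": {
  "moves": "0 0 -1 0 0.3; 0 0 -1 0 -0.3; 0 0 -1 0 -0.6; 0 0 -1 0 -0.6; 0 0 -30 0 -0.6; 0 0 -80 0 -0.6; 0 -30 -130 0 -0.6; 0 -90 -140 0 -0.6"
}}

```text
time_s: 46.35
position: [550.1, 244.3, 204.2]
tcp_rot: [2.219, 2.218, 0.014]
wrist_force: [-0.5, 0.6, 1.5]
gripper_width: 68.4
grasp_force: 0.0
```

Call:
{"method": "step_arm", "body": {
  "moves": "-40 -40 0 0 -0.6; -80 -80 0 0 -0.6; -80 -80 0 0 -0.6; -80 -80 0 0 -0.6; -80 -80 0 0 -0.6"
}}

```text
time_s: 46.98
position: [468.4, 164.2, 198.9]
tcp_rot: [2.22, 2.223, 0.001]
wrist_force: [0.2, 0.4, 0.3]
gripper_width: 68.1
grasp_force: 0.0
```

```bash
python3 - <<'E'
from h import *
yellow(); print(w2px('top',[637,244,95]),w2px('side',[637,244,95]))
T=r.camera('top')['frame'][:,:,::-1]; S=r.camera('side')['frame'][:,:,::-1]
a=cv2.resize(T[140:290,120:386],(480,271),interpolation=2); b=cv2.resize(S[160:340,170:370],(301,271),interpolation=2)
cv2.imwrite('pics/e.png',np.hstack([a,b]))
E
```

```text
yellow px 280 173 [22. 13.] 90 crate [639. -10.] tray [630. -10.]
yellow px 253 172 [20. 12.] 90 crate [642.  71.] tray [633.  69.]
yellow px 226 172 [21. 13.] 90 crate [640. 151.] tray [632. 147.]
[189.01208163 167.04363757] [205.19849504 254.72605913]
```

View pics/e.png

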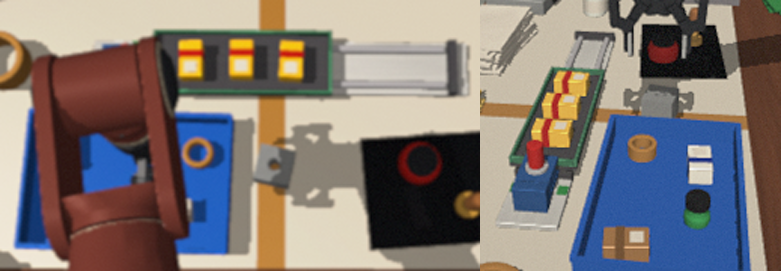

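The pin stands seated in the fork at side-crop (535,165). The tray is home with three flat packets, and brown, white, tape and jar are in the crate with the stamp on the mat. Handing in.

```bash
python3 -c "
from cell import r
print(r.hand_in())"
```

```text
the job is handed in; nothing more can be done
None
```

I handed the job in after about 47 s of robot time; no verdict came back. In the last pictures all three packets lay flat in the tray, which was home at the fork with the pin seated, the stamp was on the mat, and the white carton was in the crate with the other post.

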